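# Stow the carving gouge in its sealed tool case

### The arm

A 7-joint arm with a two-finger parallel gripper is mounted at the origin on the work surface. World frame = base frame: x ahead of the robot, y to its left, z up, the work surface at z = 0. Lengths are in mm, angles in rad, forces in N, time in s.
With the tool pointing down it reaches from about 375 to 925 mm from the base axis. Payload 3.1 kg.
Tool frame: the origin (TCP) lies at the very end of the fingers, on their centre line; the grasp point (between the pads) lies 19 mm behind it; z points along the fingers, y is the line along which they close (so a half turn about z gives the same grasp; the last joint's range is limited). The gripper opens to 85 mm and grips with 20 to 120 N. Pads are 22 mm wide; open, the fingers measure 114 mm over their backs; the gripper's body (76 mm by 85 mm) begins 54 mm behind the grasp point. The pads swing forward as they close: fully open they stand 13 mm farther back than shut.
Start: joints at [1.092, 0.383, 0.044, 1.598, -0.018, 1.161, -0.05], TCP at [241.6, -603.434, 231.269] pointing down, gripper open.
Joint ranges: [-2.61, 2.61], [-0.41, 2.15], [-1.48, 1.57], [0, 2.5], [-1.57, 4.71], [0.05, 1.97], [-2.85, 2.85]. Speed limits (rad/s): [2.79, 2.79, 3.14, 3.14, 3.14, 3.14, 3.14].

### API

Orientations are given as a rotation vector (axis times angle).
In Python, from bench import env gives the robot as it stands.
- The arm moves only by the shell command python3 -m jog 'ROWS' [OPENING] [FORCE]. ROWS is JSON, one flat list of numbers, 6 for each row, row after row: the shift along the tool's x, y, z in m, then the turn, a rotation vector about the tool's x, y, z in degrees. A call has 1 to 12 rows; each row is the pose to reach, as a shift and turn from the pose commanded when the call began, along the tool's axes at that moment; what a row does not reach only later rows make up. A row lasts 1/12 s, in which the tool goes at most 41.7 mm and 7.16 degrees, less where a joint would pass 70% of its speed; a pose out of reach is approached as far as the arm can. A call with a gripper value outside its range is refused whole. OPENING is the closure, from 0 (fully open) to 1 (shut), set as the call begins (- or left out, the last holds). The fingers move at their own pace and stop on an object; FORCE is the grip in N (left out, the last holds). Time passes only in rows, so rows that repeat a pose let the fingers close. It gives the time, the measured TCP pose, the force, the opening and the grip force at its end, in the units of the state.
- env.state(): the state, without advancing time (a new reading comes with each control period).
- env.read_camera(name): name is "side" or "top" or "wrist"; returns the picture (384x512x3 uint8, blue, green, red); there is no depth.
- env.calibration(name): a dict with "fx", "fy", "cx", "cy" (pixels), "view" (4x4, takes a point from world to camera coordinates). Camera axes: x right, y up, looking along -z (the intrinsics and any distortion apply to the point x, -y, -z); pixel columns grow to the right and rows downward; lengths in mm; the calibration is good to about 2 mm. A picture is of the moment at which its call begins: read the wrist's pose just before it. calibration takes no time and is no camera call; for the wrist camera it gives the pose at the moment of the call.
- env.close_job(): hands the job in; it is judged then, once.
The state is a dict: "t": time; "joints": joint angles; "joint_vel": joint speeds; "tau": joint torques, N m; "eef_pos": TCP position; "ee_rot": TCP orientation; "force": force on the tool from outside, world axes, zero at the start; "wrist_torque": the same for the moment, N m; "finger_gap": finger opening in mm; "grip_force": force on a finger pad.
Only numpy, scipy, OpenCV 4.12 (cv2) and the standard library are available. Lean on these libraries where they do the work, as an engineer would, in place of code of your own. Each camera call takes 0.05 s, during which the arm holds its last target. There are 200 camera calls.

### The job

Lay the loose carving gouge in the empty front compartment of the grey tool case and let go of it, then swing the orange lid down without slamming it and press it against its rubber seal until the spring catch at the front snaps over it and keeps it shut by itself. Press firmly but do not force the lid, do not drop the gouge, and leave the other things on the bench where they are.

Things in the scene. Friction and masses are not known exactly. Their poses are not given: they have to be found in the camera images.
- case: Grey tool case, screwed down. Origin: centre of underside; x from front (catch) to back (hinge), y along its width. 180 (x) x 280 (y) mm, walls 63 high, 6 thick, floor 6. Empty blue-lined front compartment: x -84 to 20, y -134 to 134. Springy black seal on the front rim, top at z 83. Outside the front, |y| < 28, x -92 to -132: steel bracket with red sloped catch nose, up to z 112.
- lid (a joint): Orange lid's angle, rad: 0 flat (underside 65 mm above bench), 1.57 upright, 1.75 most open. Stiff hinge: stays where left; 2 to 5 N to swing. The nose resists below 0.1 to 0.16, the seal below 0.1; 5 to 17 N on the pad until it snaps, firm stop 1 to 2 mm lower. Snap height varies by 8 mm at the pad: feel for it. Latched it rests at 0.005 to 0.065, unlatched above 0.075. Over 35 N damages it.
- lid_hinge (a point): Point on the lid's hinge line, at the middle of the case's width: 90 mm behind the case's centre and 65 mm above the bench. The hinge line runs along the case's y axis.
- lid_pad (a point): Centre of the top face of the black rubber pressing pad (36 x 70 mm) on the lid's outer face, 145 mm from the hinge line and 13 mm from the lid's inner face; its z axis points out of the lid. The lid is a plate 10 mm thick, 280 mm wide, 186 mm from hinge to free edge, with a steel bar there (out to 194 mm).
- gouge_handle (a point): Carving gouge lying on the bench, about 110 g: centre of its pale wooden handle with a red band, half-way up. The handle is a bar 96 mm long (x), 26 mm wide (y), 24 mm high; the steel blade leaves it along +x.
- gouge_tip (a point): Cutting tip of the gouge: the end of the 12 mm wide, 4 mm thick blade, 114 mm from the handle's centre along the gouge's x, at mid-height of the handle.
- stone: Bystander: sharpening stone, 150 x 50 x 30 mm, grey below, red-brown on top. Origin: centre of its underside.
- glue: Bystander: white bottle with red cap, 56 mm diameter, 130 mm high. Origin: centre of its underside.
- offcut: Bystander: pale wooden offcut, 110 x 60 x 45 mm. Origin: centre of its underside.
Mind the look-alikes: they are no part of the job. What is meant by the part that bears gouge_handle is not yellow, and is the smaller of those in its own colour.

How it is judged:
By the outcome, as a careful person would: the job done as asked, in the order asked, and still so for the second after the job is handed in, with the robot touching nothing.
It also fails if it takes over 72 s, if anything falls off the work surface, if the arm or the gripper's body presses on something with over 40 N, if the wrist force passes 120 N, or if a joint passes its speed limit or range.

## Working session

There is one attempt and no reset: what is moved stays moved. The work goes in short steps, Python scripts to look and compute and a shell command to move; the robot and the scene stay as the last step left them, time stands still between calls to the robot, and variables do not carry over. Pictures are saved under pics/ and viewed, at most 10 in all, crops included, and the job is handed in when it is done.

```bash
ls; mkdir -p pics
python3 - <<'E'
from bench import env
import cv2,numpy as np
s=env.state();print({k:np.round(v,3) for k,v in s.items()})
for n in("top","side"):
    c=env.calibration(n);print(n,{k:np.round(v,3).tolist() for k,v in c.items()})
    cv2.imwrite(f"pics/{n}0.png",env.read_camera(n))
E
```

```text
pics
{'t': np.float64(0.0), 'joints': array([ 1.092,  0.384,  0.044,  1.6  , -0.018,  1.161, -0.05 ]), 'joint_vel': array([-0.001, -0.002,  0.001,  0.002, -0.   ,  0.001,  0.   ]), 'tau': array([ 0.0000e+00, -4.3346e+01,  1.0240e+00, -2.4951e+01,  1.1000e-02,
        1.1000e-02, -0.0000e+00]), 'eef_pos': array([ 241.201, -602.549,  229.839]), 'ee_rot': array([-3.082e+00, -5.940e-01,  1.000e-03]), 'force': array([-0.381,  0.252, -0.68 ]), 'wrist_torque': array([0.009, 0.002, 0.054]), 'grip_force': np.float64(0.0), 'finger_gap': np.float64(85.291)}
top {'fx': 488.346, 'fy': 488.346, 'cx': 260.002, 'cy': 194.446, 'view': [[-0.005, -1.0, 0.005, 101.947], [0.985, -0.004, 0.175, -488.295], [-0.175, 0.005, 0.985, -1702.701], [0.0, 0.0, 0.0, 1.0]]}
side {'fx': 364.843, 'fy': 364.843, 'cx': 252.148, 'cy': 189.255, 'view': [[-0.685, -0.728, -0.015, 399.666], [0.514, -0.499, 0.698, -245.996], [-0.516, 0.47, 0.716, -899.397], [0.0, 0.0, 0.0, 1.0]]}
```

View pics/top0.png

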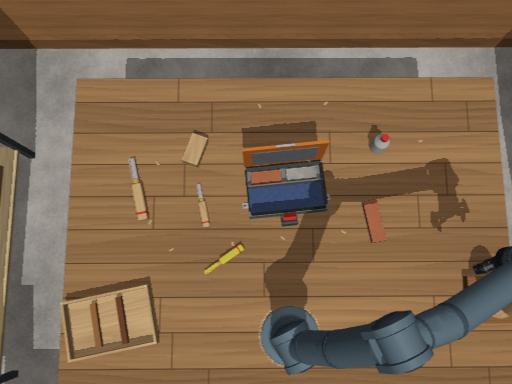

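View pics/side0.png

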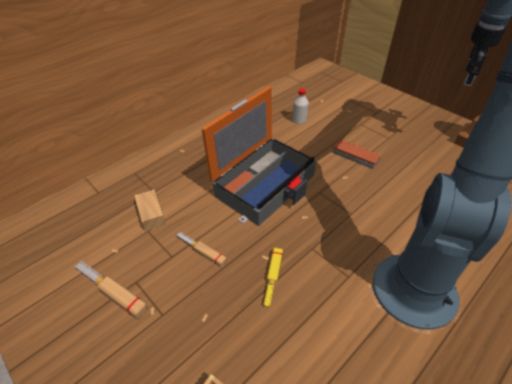

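The top view shows three gouges: a large pale one at (138,195), a small pale one at (203,208) and a yellow one at (228,258). The one I want is the small pale one at (203,208). The case is at about (287,190) with the catch nose at (289,218), and the lid is upright at the back.

```bash
cat > h.py <<'E'
from bench import env
import cv2,numpy as np
from scipy.spatial.transform import Rotation as R
def ray(c,uv,z):
    V=np.array(c["view"]);Rm,t=V[:3,:3],V[:3,3]
    d=Rm.T@np.array([(uv[0]-c["cx"])/c["fx"],-(uv[1]-c["cy"])/c["fy"],-1]);o=-Rm.T@t
    return o+d*(z-o[2])/d[2]
def proj(c,p):
    V=np.array(c["view"]);q=V[:3,:3]@np.array(p,float)+V[:3,3]
    return np.array([c["cx"]+c["fx"]*q[0]/-q[2],c["cy"]+c["fy"]*q[1]/q[2]])
def hsv(im,lo,hi,box=None):
    m=cv2.inRange(cv2.cvtColor(im,cv2.COLOR_BGR2HSV),lo,hi)
    if box:
        k=np.zeros_like(m);x0,y0,x1,y1=box;k[y0:y1,x0:x1]=255;m&=k
    return m
def big(m):
    cs=cv2.findContours(m,cv2.RETR_EXTERNAL,cv2.CHAIN_APPROX_NONE)[0]
    return max(cs,key=cv2.contourArea)
def totool(p):  # world point -> tool-frame shift (mm) from measured pose
    s=env.state();return R.from_rotvec(s["ee_rot"]).inv().apply(np.array(p)-s["eef_pos"])
E
python3 - <<'E'
from h import *
im=cv2.imread("pics/top0.png");c=env.calibration("top")
for n,box in(("gouge",(190,175,218,235)),):
    crop=im[box[1]:box[3],box[0]:box[2]];
h=cv2.cvtColor(im,cv2.COLOR_BGR2HSV)
for p in((204,215),(200,190),(196,150),(206,224),(270,200),(300,200),(289,218),(250,185),(180,205)):print(p,h[p[1],p[0]])
# close crop
cr=np.hstack([cv2.resize(im[170:240,120:220],None,fx=4,fy=4,interpolation=2),cv2.resize(im[130:232,236:336],(392,280),interpolation=2)])
cv2.imwrite("pics/crop1.png",cr)
m=hsv(im,(105,90,30),(130,255,255),(236,130,336,232));b=big(m);r=cv2.minAreaRect(b);print(r)
for q in cv2.boxPoints(r):print(q,ray(c,q,6).round(),ray(c,q,63).round())
E
```

```text
(204, 215) [ 17 103 191]
(200, 190) [  9  11 157]
(196, 150) [ 17 105 183]
(206, 224) [ 17 103 193]
(270, 200) [110 118 115]
(300, 200) [111 121  74]
(289, 218) [  1 194 192]
(250, 185) [50  8 99]
(180, 205) [ 15 124 148]
((285.3613586425781, 197.11386108398438), (24.17940330505371, 73.53324890136719), 84.2894058227539)
[247.57422 188.74257] [517. 145.   6.] [506. 144.  63.]
[320.74255 181.42574] [ 543. -124.    6.] [ 531. -116.   63.]
[323.1485  205.48515] [ 454. -130.    6.] [ 445. -122.   63.]
[249.98016 212.80199] [428. 136.   6.] [420. 135.  63.]
```

View pics/crop1.png

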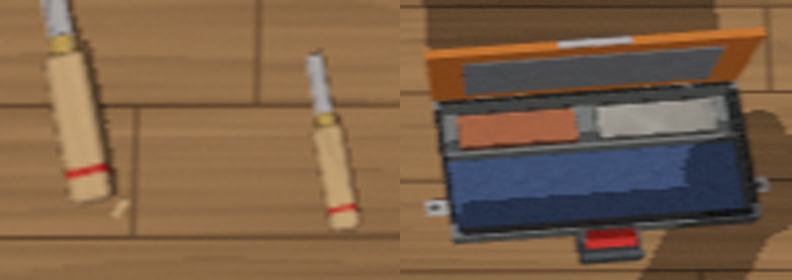

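The crop shows the small pale gouge with its red band, smaller than the large one, so it is the right one. Its handle axis runs from (201.5,200.5) to (206.5,226.5), with the tip at (198.5,183.5). The case front corners are at about (250,217) and (325,209).

Run:
```python
from h import *
c=env.calibration("top")
for n,p,z in(("h0",(201.5,200.5),12),("h1",(206.5,226.5),12),("tip",(198.5,183.5),12),("FL",(250,217.4),63),("FR",(325.3,209.4),63)):print(n,ray(c,p,z).round())
a,b,t=[ray(c,p,12) for p in((201.5,200.5),(206.5,226.5),(198.5,183.5))]
m=(a+b)/2;d=t-b;print(m.round(),"len",np.linalg.norm(a-b),np.linalg.norm(d),"yaw",np.degrees(np.arctan2(d[1],d[0])))
s=env.state();print(totool([m[0]-60,m[1],200]).round(),R.from_rotvec(s["ee_rot"]).as_matrix().round(2))
w=env.calibration("wrist");V=np.array(w["view"]);print(w["fx"],"cam in world",(-V[:3,:3].T@V[:3,3]).round(),"look",(-V[2,:3]).round(2),"tool cam",totool(-V[:3,:3].T@V[:3,3]).round())
```

```text
h0 [473. 312.  12.]
h1 [378. 292.  12.]
tip [536. 324.  12.]
FL [404. 135.  63.]
FR [ 431. -130.   63.]
[425. 302.  12.] len 96.76997722893539 160.83101294058125 yaw 11.257493608416892
[ 452. -794.   32.] [[ 0.93  0.37 -0.  ]
 [ 0.37 -0.93  0.  ]
 [-0.   -0.   -1.  ]]
312.61146367306407 cam in world [ 316. -574.  373.] look [-0.29 -0.11 -0.95] tool cam [  80.    1. -143.]
```

The gouge sizes match, with the handle at 97 mm and 161 mm overall. The case is yawed about 6° with its centre near (507,12). I'll swing over at small radius in front of the case.

```bash
python3 -m jog '[0.033,-0.041,0,0,0,0, 0.066,-0.081,0,0,0,0, 0.1,-0.122,0,0,0,1, 0.133,-0.163,0,0,0,2, 0.166,-0.204,0,0,0,3, 0.2,-0.245,0,0,0,4, 0.233,-0.285,0,0,0,5, 0.266,-0.326,0,0,0,6, 0.3,-0.367,0,0,0,7, 0.333,-0.408,0,0,0,8, 0.366,-0.449,0,0,0,9, 0.399,-0.489,0,0,0,10.5]'
```

```text
t: 1.1
eef_pos: [390.7, -124.3, 231.1]
ee_rot: [3.126, 0.308, -0.0]
force: [0.9, 0.4, 0.8]
finger_gap: 85.4
grip_force: 0.0
```

```bash
python3 -m jog '[0.0115,-0.04,0,0,0,0, 0.023,-0.08,0,0,0,0, 0.034,-0.12,0,0,0,0, 0.045,-0.16,0,0,0,0, 0.056,-0.2,0,0,0,0, 0.068,-0.24,0,0,0,0, 0.08,-0.28,0,0,0,0, 0.091,-0.32,0.008,0,0,0, 0.102,-0.36,0.016,0,0,0, 0.11,-0.39,0.024,0,0,0, 0.117,-0.411,0.031,0,0,0, 0.117,-0.411,0.031,0,0,0]'
python3 - <<'E'
from h import *
w=env.calibration("wrist");im=env.read_camera("wrist");cv2.imwrite("pics/w1.png",im)
print(env.state()["eef_pos"],[proj(w,p).round() for p in([425,302,12],[536,324,12],[378,292,12])])
E
```

```text
t: 2.1
eef_pos: [422.7, 305.3, 199.1]
ee_rot: [-3.12, -0.322, 0.005]
force: [0.6, -0.7, 0.2]
finger_gap: 85.3
grip_force: 0.0
[423.30649359 302.26447698 199.23457101] [array([255., 170.]), array([256.,  56.]), array([255., 211.])]
```

View pics/w1.png

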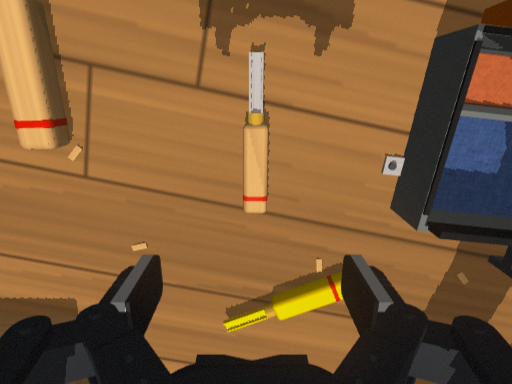

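In the wrist view the target is centred: the handle runs from (256,124) to (256,212) and the tip is at (257,50). That agrees with the prediction to 2 px, so I'll descend.

```bash
python3 -m jog '[0.002,0,0.035,0,0,0, 0.002,0,0.07,0,0,0, 0.002,0,0.105,0,0,0, 0.002,0,0.135,0,0,0, 0.002,0,0.16,0,0,0, 0.002,0,0.178,0,0,0, 0.002,0,0.188,0,0,0, 0.002,0,0.193,0,0,0, 0.002,0,0.193,0,0,0]' 0
python3 -m jog '[0,0,0,0,0,0, 0,0,0,0,0,0, 0,0,0,0,0,0, 0,0,0,0,0,0, 0,0,0,0,0,0, 0,0,0,0,0,0, 0,0,0,0,0,0, 0,0,0,0,0,0]' 1 50
```

```text
t: 2.9
eef_pos: [427.1, 298.7, 6.8]
ee_rot: [3.125, 0.308, -0.001]
force: [0.1, -0.4, 0.1]
finger_gap: 85.5
grip_force: 0.0
t: 3.57
eef_pos: [427.9, 301.0, 8.4]
ee_rot: [-3.125, -0.31, -0.003]
force: [-0.4, 0.2, 5.6]
finger_gap: 24.6
grip_force: 50.1
```

```bash
python3 -m jog '[0,0,-0.01,0,0,0, 0,0,-0.03,0,0,0, 0,0,-0.06,0,0,0, 0,0,-0.1,0,0,0, 0,0,-0.14,0,0,0, 0,0,-0.18,0,0,0, 0,0.015,-0.21,0,0,-7, -0.001,0.045,-0.222,0,0,-14, -0.002,0.08,-0.222,0,0,-21, -0.003,0.115,-0.222,0,0,-28, -0.005,0.15,-0.222,0,0,-35, -0.006,0.18,-0.222,0,0,-42]'
python3 - <<'E'
from h import *
w=env.calibration("wrist");im=env.read_camera("wrist");cv2.imwrite("pics/w2.png",im)
s=env.state();print(s["finger_gap"],s["grip_force"],totool([484,-36,230]).round(),s["joints"].round(2))
E
```

```text
t: 4.57
eef_pos: [454.7, 127.1, 229.1]
ee_rot: [2.865, 1.287, -0.003]
force: [-0.1, -0.3, -1.3]
finger_gap: 24.6
grip_force: 49.3
24.674505404416657 49.36055123806 [-96. 123.  -1.] [ 0.47  0.11 -0.85  1.98  0.1   1.09 -1.16]
```

```bash
python3 -m jog '[-0.016,0.02,0,0,0,-7, -0.032,0.041,0,0,0,-14, -0.048,0.062,0,0,0,-21, -0.064,0.082,0,0,0,-28, -0.08,0.103,0,0,0,-35, -0.096,0.123,0,0,0,-42.5, -0.096,0.123,0,0,0,-42.5, -0.096,0.123,0,0,0,-42.5]'
python3 - <<'E'
from h import *
w=env.calibration("wrist");im=env.read_camera("wrist");cv2.imwrite("pics/w3.png",im)
s=env.state();print(s["eef_pos"].round(1),s["ee_rot"].round(3),s["joints"].round(2))
import json;json.dump({k:np.array(v).tolist() for k,v in w.items()},open("w3.json","w"))
E
```

```text
t: 5.28
eef_pos: [482.3, -26.4, 228.7]
ee_rot: [-2.215, -2.225, 0.002]
force: [0.5, 1.0, -1.9]
finger_gap: 24.9
grip_force: 49.4
[482.3 -24.6 228.8] [-2.212e+00 -2.228e+00  1.000e-03] [ 0.72  0.13 -0.79  1.96  0.11  1.09 -0.11]
```

View pics/w3.png

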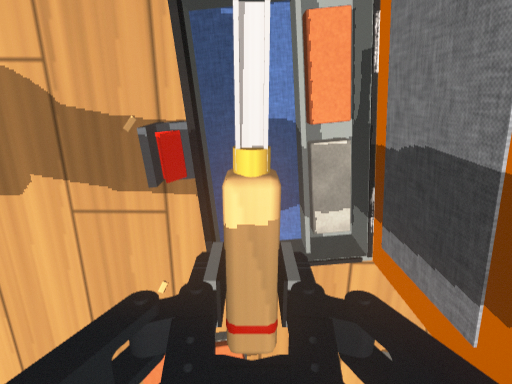

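The gouge is held straight in the wrist view. The red nose is at (172,155), the blue compartment's divider edge runs from (297,0) to (305,240), and the back wall's outer edge runs from (379,0) to (372,262).

Run:
```python
from h import *
import json
w={k:np.array(v) for k,v in json.load(open("w3.json")).items()};im=cv2.imread("pics/w3.png")
h=cv2.cvtColor(im,cv2.COLOR_BGR2HSV)
m=hsv(im,(0,180,100),(6,255,255),(120,100,215,210));b=big(m);r=cv2.minAreaRect(b);print("nose",r,cv2.boxPoints(r).round().tolist())
for q in cv2.boxPoints(r):print(ray(w,q,108).round())
blue=hsv(im,(105,90,20),(130,255,255))
L=[];Rr=[];FO=[]
for y in range(5,225,10):
    x=np.flatnonzero(blue[y]);
    L.append((x[0],y));Rr.append((x[-1],y))
for n,e in(("blueL",L),("blueR",Rr)):
    e=np.array(e,float);print(n,e[::5].tolist())
    P=np.array([ray(w,q,20 if n=="blueL" else 20)[:2] for q in e]);f=np.polyfit(P[:,1],P[:,0],1);print("yaw",np.degrees(np.arctan(-f[0])),"x at y=0",f[1])
for z in(63,70,83):
  print(z,[ray(w,q,z).round() for q in((378,0),(372,262),(300,262))])
c=env.calibration("top");t=cv2.imread("pics/top0.png")
m=hsv(t,(0,150,120),(5,255,255),(276,205,302,230));b=big(m);r=cv2.minAreaRect(b);print(r,ray(c,r[0],108))
g=cv2.imread("pics/side0.png");m=hsv(g,(0,150,100),(6,255,255),(280,170,310,200));r=cv2.minAreaRect(big(m));print("side",r, ray(env.calibration("side"),r[0],108))
```

```text
nose ((171.20755004882812, 155.27359008789062), (51.72364807128906, 24.387516021728516), 79.3803482055664) [[154.0, 132.0], [178.0, 128.0], [188.0, 178.0], [164.0, 183.0]]
[402.  22. 108.]
[422.  26. 108.]
[427. -18. 108.]
[406. -22. 108.]Traceback (most recent call last):
  File "<stdin>", line 11, in <module>
IndexError: index 0 is out of bounds for axis 0 with size 0
```

Run:
```python
from h import *
import json
w={k:np.array(v) for k,v in json.load(open("w3.json")).items()};im=cv2.imread("pics/w3.png")
h=cv2.cvtColor(im,cv2.COLOR_BGR2HSV)
print([h[100,x].tolist() for x in range(170,230,4)]);print([h[100,x].tolist() for x in range(280,312,4)])
for z in(20,63,83):
  print(z,[ray(w,q,z).round() for q in((379,0),(372,262),(310,262),(215,245),(173,0),(297,0),(305,240))])
for p in((-90,140),(-90,-140),(90,-140),(90,140),(-110,0)):
  a=np.radians(5.7);q=np.array([507+np.cos(a)*p[0]-np.sin(a)*p[1],12+np.sin(a)*p[0]+np.cos(a)*p[1],63]);print(p,q.round(),proj(w,q).round(),proj(env.calibration("top"),q).round(1),proj(env.calibration("side"),q).round(1))
```

```text
[[16, 153, 226], [16, 151, 232], [16, 152, 225], [16, 154, 220], [8, 33, 62], [13, 51, 60], [4, 57, 36], [24, 17, 74], [110, 116, 110], [111, 122, 111], [110, 113, 113], [111, 113, 115], [111, 113, 108], [110, 116, 110], [111, 114, 107]]
[[110, 124, 179], [111, 123, 187], [111, 123, 176], [110, 128, 182], [45, 11, 96], [34, 12, 176], [39, 11, 158], [8, 174, 97]]
20 [array([607., 140.,  20.]), array([ 636., -150.,   20.]), array([ 557., -150.,   20.]), array([ 438., -127.,   20.]), array([405., 140.,  20.]), array([527., 140.,  20.]), array([ 549., -120.,   20.])]
63 [array([592., 130.,  63.]), array([ 617., -125.,   63.]), array([ 548., -126.,   63.]), array([ 443., -105.,   63.]), array([414., 129.,  63.]), array([521., 129.,  63.]), array([541., -99.,  63.])]
83 [array([585., 125.,  83.]), array([ 609., -114.,   83.]), array([ 544., -114.,   83.]), array([446., -95.,  83.]), array([419., 124.,  83.]), array([519., 124.,  83.]), array([537., -89.,  83.])]
(-90, 140) [404. 142.  63.] [159. -18.] [248.  217.4] [258.9 213.2]
(-90, -140) [ 431. -136.   63.] [205. 270.] [327.2 209.2] [316.9 161.2]
(90, -140) [ 610. -118.   63.] [366. 257.] [320.8 159.7] [272.  138.3]
(90, 140) [583. 160.  63.] [373. -42.] [242.9 167.6] [212.5 183.3]
(-110, 0) [398.   1.  63.] [165. 148.] [288.3 219. ] [295.4 188.6]
```

```bash
python3 -m jog '[-0.013,0.006,0.02,0,0,-5, -0.013,0.006,0.05,0,0,-5, -0.013,0.006,0.085,0,0,-5, -0.013,0.006,0.12,0,0,-5, -0.013,0.006,0.145,0,0,-5, -0.013,0.006,0.165,0,0,-5, -0.013,0.006,0.18,0,0,-5, -0.013,0.006,0.19,0,0,-5, -0.013,0.006,0.198,0,0,-5, -0.013,0.006,0.203,0,0,-5, -0.013,0.006,0.206,0,0,-5, -0.013,0.006,0.206,0,0,-5]'
python3 - <<'E'
from h import *
P=[]
for i in range(4):
    im=env.read_camera(("wrist","top","side","side")[i]);s=env.state();P.append(np.r_[s["eef_pos"],s["force"]])
    cv2.imwrite(f"pics/p{i}.png",im)
print(np.mean(P,0).round(1),s["ee_rot"])
E
```

```text
t: 6.33
eef_pos: [489.5, -37.2, 23.4]
ee_rot: [2.11, 2.327, 0.0]
force: [-0.3, 0.3, -1.4]
finger_gap: 24.6
grip_force: 49.4
[ 4.90e+02 -3.75e+01  2.40e+01  4.00e-01  1.00e-01 -1.20e+00] [2.11001644e+00 2.32556321e+00 1.24464927e-03]
```

View pics/p0.png

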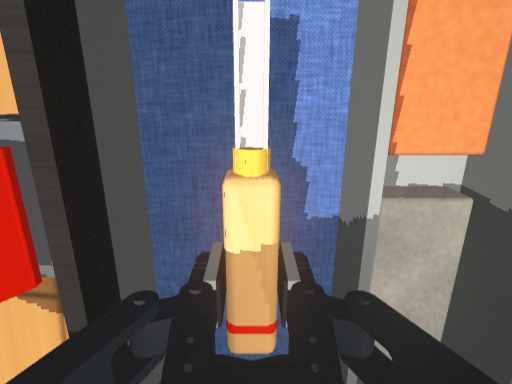

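The handle is at (252,260), above the blue floor, which spans about 150–345 px, so it is well inside the walls. I'll lower to contact.

```bash
python3 -m jog '[0,0,0.003,0,0,0, 0,0,0.005,0,0,0, 0,0,0.007,0,0,0, 0,0,0.0085,0,0,0, 0,0,0.0085,0,0,0]'
python3 -m jog '[0,0,0.0015,0,0,0, 0,0,0.0015,0,0,0]'
```

```text
t: 6.95
eef_pos: [490.0, -37.4, 14.9]
ee_rot: [2.11, 2.326, 0.002]
force: [1.4, 0.1, -0.4]
finger_gap: 24.8
grip_force: 49.5
t: 7.12
eef_pos: [490.2, -37.4, 14.4]
ee_rot: [2.11, 2.326, -0.0]
force: [0.3, -0.3, 7.4]
finger_gap: 25.2
grip_force: 50.3
```

Contact shows at 7 N. I'll release with a partial opening, then lift out.

```bash
python3 -m jog '[0,0,0,0,0,0, 0,0,0,0,0,0, 0,0,0,0,0,0, 0,0,0,0,0,0, 0,0,0,0,0,0, 0,0,0,0,0,0]' 0.5 20
python3 -m jog '[0,0,-0.005,0,0,0, 0,0,-0.015,0,0,0, 0,0,-0.03,0,0,0, 0,0,-0.05,0,0,0, 0,0,-0.08,0,0,0, 0,0,-0.115,0,0,0, 0,0,-0.15,0,0,0, 0,0,-0.185,0,0,0, 0,0,-0.21,0,0,0, 0,0,-0.21,0,0,0]'
python3 - <<'E'
from h import *
w=env.calibration("wrist");im=env.read_camera("wrist");t=env.read_camera("top");g=env.read_camera("side")
cv2.imwrite("pics/w4.png",im);cv2.imwrite("pics/s4.png",np.vstack([cv2.resize(im,(512,384))[:260],cv2.resize(g[70:240,170:340],(512,330),interpolation=2)]))
s=env.state();print(s["eef_pos"].round(1),s["joints"].round(2))
import json;json.dump({k:np.array(v).tolist() for k,v in w.items()},open("w4.json","w"))
E
```

```text
t: 7.62
eef_pos: [495.0, -36.5, 15.4]
ee_rot: [2.106, 2.322, 0.013]
force: [6.0, 0.2, 1.8]
finger_gap: 42.9
grip_force: 0.0
t: 8.45
eef_pos: [492.7, -37.2, 229.1]
ee_rot: [2.104, 2.32, 0.007]
force: [0.8, 0.1, -0.0]
finger_gap: 42.5
grip_force: 0.0
[488.2 -37.6 222.7] [ 0.75  0.16 -0.81  1.95  0.13  1.09 -0.02]
```

View pics/s4.png

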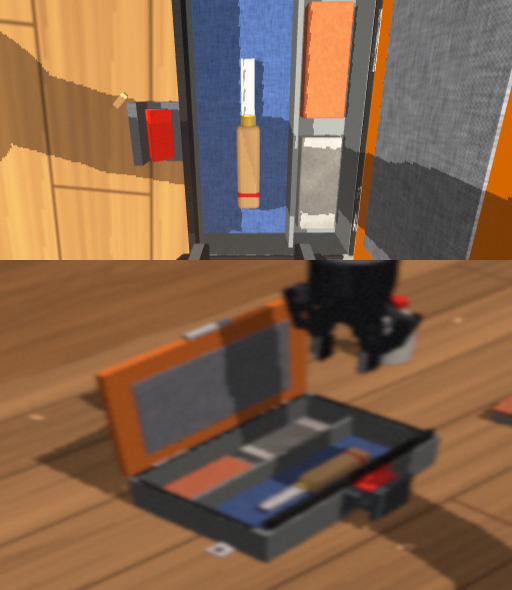

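The gouge lies flat in the front compartment, with the handle at (248,165) and the tip at (249,60) in the wrist part, and it has been let go. The lid stands near upright. Next I'll triangulate its free-edge corners to get its angle.

Run:
```python
from h import *
ct,cs=env.calibration("top"),env.calibration("side")
P=lambda c:np.array([[c["fx"],0,c["cx"]],[0,c["fy"],c["cy"]],[0,0,1]])@np.diag([1,-1,-1.])@np.array(c["view"])[:3]
t=cv2.imread("pics/top0.png");g=cv2.imread("pics/side0.png")
def orange(im,box):
    m=hsv(im,(5,190,120),(14,255,255),box);b=big(m);return cv2.convexHull(b).reshape(-1,2)
ht=orange(t,(236,130,336,185));hg=orange(g,(195,80,285,190))
f=lambda h,v:h[np.argmax(h@np.array(v))].astype(float)
pt=[f(ht,(-1,-1.5)),f(ht,(1,-1.5))];pg=[f(hg,(-1,-1)),f(hg,(1,-1.5))]
print(pt,pg)
a=np.radians(5.6);R2=np.array([[np.cos(a),-np.sin(a)],[np.sin(a),np.cos(a)]])
for u,v in zip(pt,pg):
    X=cv2.triangulatePoints(P(ct),P(cs),u,v)[:,0];X=X[:3]/X[3];q=R2.T@(X[:2]-[512,9]);print(X.round(),"case",q.round(),"reproj",proj(ct,X).round(1)-u)
    print("theta",np.degrees(np.arctan2(X[2]-65,90-q[0])))
```

```text
[array([243., 149.]), array([326., 141.])] [array([202., 129.]), array([270.,  87.])]
[602. 155. 247.] case [103. 137.] reproj [-0.3 -0.3]
theta 94.2030627198839
[ 623. -112.  252.] case [  99. -132.] reproj [0.3 0.4]
theta 92.697652620991
```

The lid is at about 1.6 rad with its free edge at z ≈ 250, and the tool axes line up with the case (tool y = case x). I'll close the fingers, go over the lid and come down behind it.

```bash
python3 -m jog '[0,0,-0.035,0,0,0, 0.01,0.005,-0.065,0,0,0, 0.022,0.025,-0.08,0,0,0, 0.044,0.05,-0.08,0,0,0, 0.044,0.085,-0.08,0,0,0, 0.044,0.115,-0.08,0,0,0, 0.044,0.145,-0.08,0,0,0, 0.044,0.175,-0.08,0,0,0, 0.044,0.18,-0.08,0,0,0, 0.044,0.18,-0.08,0,0,0]' 1 20
python3 - <<'E'
from h import *
s=env.state();q=s["eef_pos"][:2]-[512,9];a=np.radians(5.6);print(s["eef_pos"].round(),q@[np.cos(a),np.sin(a)],s["ee_rot"].round(3),s["joints"].round(2))
E
```

```text
t: 9.43
eef_pos: [663.9, 24.1, 299.2]
ee_rot: [-2.106, -2.323, 0.005]
force: [-0.6, -0.9, -0.7]
finger_gap: -0.4
grip_force: 0.0
[664.  24. 299.] 152.6798989368154 [-2.106 -2.323  0.005] [ 0.47  0.48 -0.8   1.44  0.34  1.37 -0.24]
```

```bash
python3 -m jog '[0,0,0.03,0,0,0, 0,0,0.06,0,0,0, 0,0,0.08,0,0,0, 0,0,0.084,0,0,0, 0,-0.006,0.084,0,0,0, 0,-0.012,0.084,0,0,0, 0,-0.016,0.084,0,0,0, 0,-0.016,0.084,0,0,0]'
python3 -m jog '[0,-0.004,0,0,0,0, 0,-0.008,0,0,0,0, 0,-0.012,0,0,0,0, 0,-0.012,0,0,0,0]'
```

```text
t: 10.1
eef_pos: [648.1, 22.5, 221.6]
ee_rot: [2.109, 2.325, 0.002]
force: [-0.2, 1.0, 0.3]
finger_gap: -0.2
grip_force: 0.0
t: 10.43
eef_pos: [635.6, 21.1, 219.6]
ee_rot: [2.11, 2.327, -0.001]
force: [-0.4, 0.1, -1.2]
finger_gap: 0.0
grip_force: 0.0
```

Now the arc about the hinge, at about 0.05 rad per row.

```bash
python3 -m jog '[0,-0.009,0.003,0,0,0, 0,-0.016,0.003,0,0,0, 0,-0.024,0.003,0,0,0, 0,-0.031,0.003,0,0,0, 0,-0.039,0.004,0,0,0, 0,-0.046,0.005,0,0,0, 0,-0.0535,0.0065,0,0,0, 0,-0.061,0.0085,0,0,0, 0,-0.068,0.011,0,0,0, 0,-0.075,0.0135,0,0,0, 0,-0.082,0.0165,0,0,0, 0,-0.0885,0.02,0,0,0]'
python3 - <<'E'
from h import *
im=env.read_camera("side");cv2.imwrite("pics/s5.png",cv2.resize(im[60:250,150:380],None,fx=3,fy=3,interpolation=2));s=env.state();print(s["eef_pos"].round(1),s["force"].round(1),s["joints"].round(2))
E
```

```text
t: 11.43
eef_pos: [547.1, 12.4, 198.7]
ee_rot: [-2.11, -2.327, 0.001]
force: [0.5, -0.8, 2.3]
finger_gap: 0.1
grip_force: 1.0
[545.2  12.1 197.7] [-0.4  0.6  0.6] [ 0.62  0.33 -0.84  1.85  0.28  1.08 -0.23]
```

View pics/s5.png

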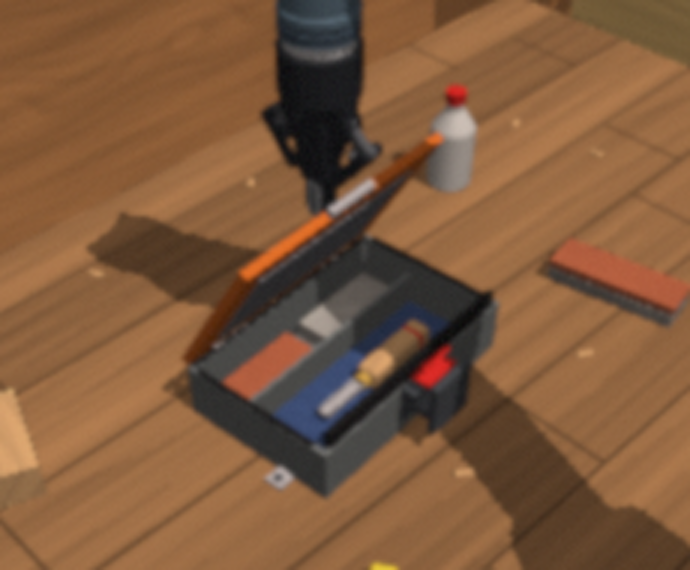

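The side view shows the lid at about 1.0 rad, pushed by the closed fingertips behind its edge at about (315,205). The gouge is still inside. I'll continue the arc.

```bash
python3 -m jog '[0,-0.006,0.0035,0,0,0, 0,-0.012,0.0075,0,0,0, 0,-0.018,0.0115,0,0,0, 0,-0.024,0.0165,0,0,0, 0,-0.03,0.0215,0,0,0, 0,-0.0355,0.0265,0,0,0, 0,-0.0405,0.032,0,0,0, 0,-0.0455,0.0375,0,0,0, 0,-0.05,0.0435,0,0,0, 0,-0.0545,0.0495,0,0,0, 0,-0.0585,0.056,0,0,0, 0,-0.062,0.0625,0,0,0]'
python3 - <<'E'
from h import *
im=env.read_camera("side");cv2.imwrite("pics/s6.png",im);s=env.state();print(s["eef_pos"].round(1),s["force"].round(1),s["ee_rot"].round(3))
E
```

```text
t: 12.48
eef_pos: [485.6, 6.4, 135.9]
ee_rot: [-2.11, -2.327, 0.001]
force: [-0.1, -0.7, 1.9]
finger_gap: -0.3
grip_force: 0.7
[484.1   6.2 134.6] [ 0.2 -0.4 -0.5] [-2.109 -2.325  0.004]
```

```bash
python3 -m jog '[0,-0.0035,0.0065,0,0,0, 0,-0.0065,0.0135,0,0,0, 0,-0.009,0.02,0,0,0, 0,-0.011,0.026,0,0,0, 0,-0.011,0.026,0,0,0, 0,-0.011,0.01,0,0,0, 0,-0.024,0.01,0,0,0, 0,-0.024,0.015,0,0,0, 0,-0.024,0.019,0,0,0, 0,-0.024,0.019,0,0,0]'
python3 - <<'E'
from h import *
w=env.calibration("wrist");im=env.read_camera("wrist");g=env.read_camera("side");cv2.imwrite("pics/s7.png",np.hstack([im[:,60:452],cv2.resize(g[90:250,180:340],(384,384),interpolation=2)]));s=env.state();print(s["eef_pos"].round(1),s["force"].round(1))
E
```

```text
t: 13.37
eef_pos: [461.8, 3.9, 116.5]
ee_rot: [-2.11, -2.326, 0.002]
force: [-0.2, 0.0, -0.8]
finger_gap: -0.0
grip_force: 0.0
[462.4   4.2 117.1] [-0.4 -0.1  0.4]
```

View pics/s7.png

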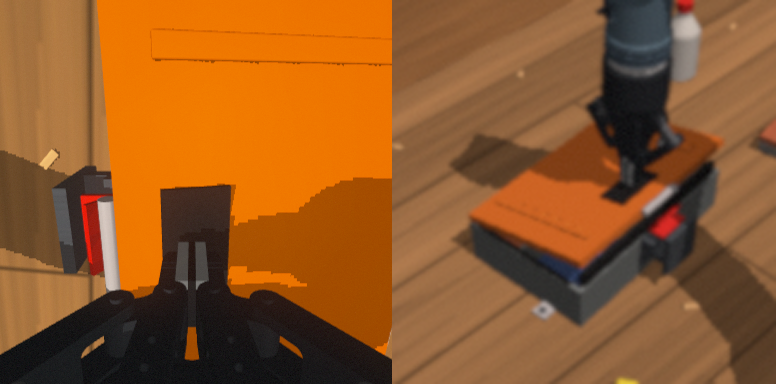

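The wrist view shows the black pad at (161–232, from 187 down) with the closed fingertips on it at about (192,260), the nose at (92,235) and the bar just above the nose. I'll press down in small steps.

```bash
python3 -m jog '[0,0,0.001,0,0,0, 0,0,0.002,0,0,0, 0,0,0.003,0,0,0, 0,0,0.004,0,0,0, 0,0,0.005,0,0,0, 0,0,0.006,0,0,0, 0,0,0.007,0,0,0, 0,0,0.008,0,0,0, 0,0,0.009,0,0,0, 0,0,0.01,0,0,0]'
python3 -m jog '[0,0,0.001,0,0,0, 0,0,0.002,0,0,0, 0,0,0.003,0,0,0, 0,0,0.004,0,0,0, 0,0,0.004,0,0,0]'
python3 -m jog '[0,0,0.001,0,0,0, 0,0,0.002,0,0,0, 0,0,0.003,0,0,0, 0,0,0.004,0,0,0, 0,0,0.004,0,0,0]'
```

```text
t: 14.3
eef_pos: [462.6, 4.1, 107.8]
ee_rot: [2.111, 2.327, -0.0]
force: [-1.1, 0.4, 0.7]
finger_gap: 0.4
grip_force: 0.5
t: 14.72
eef_pos: [462.6, 4.2, 103.6]
ee_rot: [-2.111, -2.327, -0.0]
force: [-0.7, 0.5, 0.0]
finger_gap: -0.2
grip_force: 0.0
t: 15.13
eef_pos: [462.5, 4.1, 99.6]
ee_rot: [-2.111, -2.327, 0.0]
force: [-0.4, -0.6, 0.2]
finger_gap: 0.1
grip_force: 0.0
```

```bash
for i in 1 2 3 4; do python3 -m jog '[0,0,0.001,0,0,0, 0,0,0.002,0,0,0, 0,0,0.002,0,0,0]' | grep -E 'pos|force'; done
```

```text
eef_pos: [462.5, 4.2, 97.6]
force: [-0.8, 0.5, 0.1]
grip_force: 0.1
eef_pos: [462.5, 4.2, 95.6]
force: [0.3, 0.4, 0.8]
grip_force: 0.1
eef_pos: [462.5, 4.1, 94.0]
force: [-1.3, -0.3, 3.5]
grip_force: 1.8
eef_pos: [462.3, 4.2, 92.2]
force: [-3.8, -0.9, 7.7]
grip_force: 3.4
```

```bash
for i in 1 2 3; do python3 -m jog '[0,0,0.001,0,0,0, 0,0,0.001,0,0,0]' | grep -E 'pos|^force'; done
```

```text
eef_pos: [462.2, 4.1, 91.4]
force: [-4.0, -0.2, 9.7]
eef_pos: [462.0, 4.1, 90.5]
force: [-4.6, 0.2, 10.8]
eef_pos: [461.9, 4.1, 89.7]
force: [-5.0, -0.9, 11.8]
```

```bash
for i in 1 2; do python3 -m jog '[0,0,0.001,0,0,0, 0,0,0.001,0,0,0]' | grep -E 'pos|^force'; done
```

```text
eef_pos: [461.8, 4.1, 88.7]
force: [-6.1, -0.5, 12.6]
eef_pos: [461.6, 4.1, 87.5]
force: [-5.6, -1.2, 12.3]
```

```bash
for i in 1 2; do python3 -m jog '[0,0,0.001,0,0,0, 0,0,0.001,0,0,0]' | grep -E 'pos|^force'; done
```

```text
eef_pos: [461.4, 4.0, 86.3]
force: [-5.5, 0.1, 10.1]
eef_pos: [461.2, 4.0, 85.2]
force: [-6.0, -0.3, 10.3]
```

```bash
python3 -m jog '[0,0,0.001,0,0,0, 0,0,0.001,0,0,0]' | grep -E 'pos|^force'
```

```text
eef_pos: [461.1, 4.0, 84.3]
force: [-5.5, -0.3, 10.7]
```

```bash
for i in 1 2; do python3 -m jog '[0,0,0.001,0,0,0, 0,0,0.001,0,0,0]' | grep -E 'pos|^force'; done
```

```text
eef_pos: [460.9, 4.0, 83.3]
force: [-4.8, -0.2, 11.9]
eef_pos: [460.9, 4.0, 82.3]
force: [-6.7, 0.1, 12.2]
```

```bash
python3 -m jog '[0,0,0.001,0,0,0, 0,0,0.001,0,0,0]' | grep -E 'pos|^force'
```

```text
eef_pos: [460.7, 4.0, 81.3]
force: [-6.2, -1.3, 12.0]
```

```bash
python3 -m jog '[0,0,0.001,0,0,0, 0,0,0.001,0,0,0]' | grep -E 'pos|^force'
```

```text
eef_pos: [460.6, 4.0, 80.2]
force: [-5.9, -0.2, 12.1]
```

```bash
python3 -m jog '[0,0,0.001,0,0,0, 0,0,0.001,0,0,0]' | grep -E 'pos|^force'
```

```text
eef_pos: [460.6, 3.9, 79.3]
force: [-7.2, -0.8, 12.5]
```

```bash
python3 -m jog '[0,0,0.001,0,0,0, 0,0,0.001,0,0,0]' | grep -E 'pos|^force'
```

```text
eef_pos: [460.6, 4.0, 78.5]
force: [-7.8, 0.1, 15.1]
```

```bash
python3 -m jog '[0,0,0.0007,0,0,0, 0,0,0.0007,0,0,0]' | grep -E 'pos|^force'
```

```text
eef_pos: [460.6, 3.9, 78.4]
force: [-9.3, -0.6, 20.7]
```

```bash
python3 -m jog '[0,0,0.0007,0,0,0, 0,0,0.0007,0,0,0]' | grep -E 'pos|^force'
```

```text
eef_pos: [460.6, 3.9, 78.4]
force: [-11.1, -0.8, 26.2]
```

A firm stop at z 78.4. I'll back off slowly and see whether the lid follows.

```bash
python3 -m jog '[0,0,-0.001,0,0,0, 0,0,-0.002,0,0,0, 0,0,-0.003,0,0,0]' | grep -E 'pos|^force'; for i in 1 2 3; do python3 -m jog '[0,0,-0.001,0,0,0, 0,0,-0.0015,0,0,0]' | grep -E 'pos|^force'; done
```

```text
eef_pos: [460.7, 4.0, 79.8]
force: [-5.8, -1.0, 10.0]
eef_pos: [462.8, 4.2, 81.0]
force: [-0.3, -0.2, 0.6]
eef_pos: [462.8, 4.2, 82.3]
force: [0.1, 0.6, -0.7]
eef_pos: [462.7, 4.1, 83.9]
force: [-0.3, -0.8, 0.9]
```

The force vanished after about 2 mm of retreat, so the catch is holding. I'll retract and check.

```bash
python3 -m jog '[0,0,-0.015,0,0,0, 0,0,-0.04,0,0,0, 0,0,-0.075,0,0,0, 0,0,-0.11,0,0,0, 0,0,-0.14,0,0,0, 0,0,-0.14,0,0,0, 0,0,-0.14,0,0,0]'
python3 - <<'E'
from h import *
w=env.calibration("wrist");im=env.read_camera("wrist");g=env.read_camera("side");t=env.read_camera("top");cv2.imwrite("pics/s8.png",np.hstack([cv2.resize(im[:,40:472],(400,356)),cv2.resize(g[90:250,180:340],(356,356),interpolation=2)]));s=env.state();print(s["eef_pos"].round(1),s["force"].round(1))
t0=cv2.imread("pics/top0.png");d=cv2.absdiff(t,t0).max(2)
for n,b in(("stone",(360,195,390,248)),("glue",(368,128,394,156)),("offcut",(178,126,212,170)),("yellow",(200,240,248,278)),("bigG",(124,150,152,224))):print(n,(d[b[1]:b[3],b[0]:b[2]]>40).sum())
E
```

```text
t: 20.13
eef_pos: [464.3, 4.1, 225.9]
ee_rot: [2.108, 2.323, 0.003]
force: [-0.1, -0.4, -0.7]
finger_gap: 0.3
grip_force: 0.0
[461.3   4.  222.4] [ 0.1  0.1 -0.4]
stone 93
glue 0
offcut 0
yellow 0
bigG 0
```

View pics/s8.png

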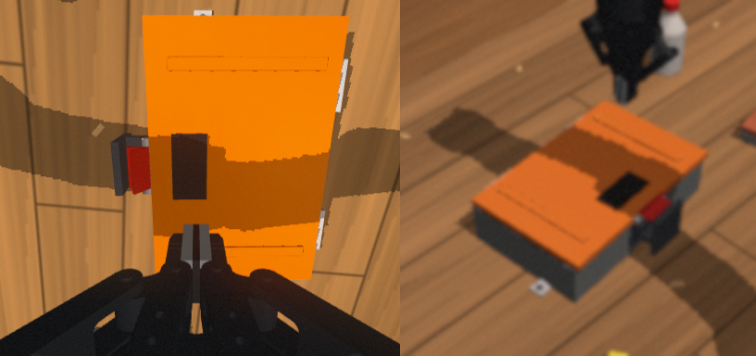

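The lid is flat and shut, and the red nose at (140,168) overlaps its front bar. The bystanders are unmoved; the stone difference is the arm's shadow, and the arm never went near it. I'm handing in.

```bash
python3 -c "
from bench import env
print(env.close_job())"
```

```text
the job is handed in; nothing more can be done
None
```

The gouge is in the front compartment and released, and the lid is latched shut by its catch. I handed the job in at about 20 s; the hardest press on the lid read about 26 N straight down (28 N in all), under the 35 N limit.

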